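Mesh the shield-door leaf with the hinge post and hold it for pinning

ROBOT

A 7-joint arm with a two-finger parallel gripper is mounted at the origin on the work surface. World frame = base frame: x ahead of the robot, y to its left, z up, the work surface at z = 0. Lengths are in m, angles in rad, forces in N, time in s.
With the tool pointing down it reaches from about 0.425 to 0.925 m from the base axis. Payload 6.8 kg.
Tool frame: the origin (TCP) lies at the very end of the fingers, on their centre line; the grasp point (between the pads) lies 19 mm behind it (r.tcp_to_grasp is the distance from the TCP to the grasp point, in m); z points along the fingers, y is the line along which they close (so a half turn about z gives the same grasp; the last joint's range is limited). The gripper opens to 85 mm and grips with 20 to 120 N. Pads are 22 mm wide; open, the fingers measure 114 mm over their backs; the gripper's body (76 mm by 85 mm) begins 54 mm behind the grasp point. The pads swing forward as they close: fully open they stand 13 mm farther back than shut.
Start: joints at [1.241, 0.477, 0.022, 1.555, -0.011, 1.109, -0.083], TCP at [0.148, -0.658, 0.231] pointing down, gripper open.
Joint ranges: [-2.96, 2.96], [-0.34, 2.1], [-1.41, 1.46], [0.24, 2.44], [-1.37, 4.51], [0.17, 1.92], [-2.96, 2.96]. Speed limits (rad/s): [2.39, 2.39, 3.14, 3.14, 3.14, 3.14, 3.14].

INTERFACE

Orientations are given as a rotation vector (axis times angle).
In Python, from bench import r gives the robot as it stands.
- The arm moves only by the tool step_arm, never from a script. Its argument "moves" is a list of rows, each a list of 7 numbers: the shift along the tool's x, y, z in mm, then the turn, a rotation vector about the tool's x, y, z in rad, then the finger opening in mm, from 0 to 85.4. A call has 1 to 8 rows; each row is the pose to reach, as a shift and turn from the pose commanded when the call began, along the tool's axes at that moment; what a row does not reach only later rows make up. A row lasts 1/10 s, in which the tool goes at most 50 mm and 8.59 degrees, less where a joint would pass 70% of its speed; a pose out of reach is approached as far as the arm can. A call with a gripper value outside its range is refused whole. The fingers move at their own pace and stop on an object; "grip_force" is the grip in N (left out, the last holds). Time passes only in rows, so rows that repeat a pose let the fingers close. It gives the time, the measured TCP pose, the force, the opening and the grip force at its end, in the units of the state.
- r.get_obs(): the state, without advancing time (a new reading comes with each control period).
- r.grab_frame(name): name is "scene" or "top"; returns a dict with "image" (384x512x3 uint8, red, green, blue), "depth" (384x512 float32, m along the optical axis (not along the pixel's ray), 0 where there is no reading), "mtx" (3x3 intrinsics, pixels), "k1" (the pictures are not rectified: a ray, as slopes to the right and down, at radius r is drawn at 1 + k1 r^2 times it, then the intrinsics apply), "rvec" (rotation vector, rad) and "tvec" (3), from world to camera coordinates, as OpenCV has them. Camera axes: x right, y down, z forward; pixel columns grow to the right and rows downward; lengths in m; the calibration is good to about 2 mm. A picture is of the moment at which its call begins.
- r.hand_in(): hands the job in; it is judged then, once.
The state is a dict: "clock": time; "joints": joint angles; "qvel": joint speeds; "tau": joint torques, N m; "tcp_pos": TCP position; "orientation": TCP orientation; "contact_force": force on the tool from outside, world axes, zero at the start; "moment": the same for the moment, N m; "grip_width": finger opening in m; "gripper_force": force on a finger pad.
Only numpy, scipy, OpenCV 4.12 (cv2) and the standard library are available. Lean on these libraries where they do the work, as an engineer would, in place of code of your own. Each camera call takes 0.05 s, during which the arm holds its last target. There are 200 camera calls.

TASK

Hang the little shield door on the detector stand: of the two aluminium leaves in the grey rack, lift out the one with a single knuckle, slide that knuckle sideways into the gap between the two knuckles on the hinge post, and bring the leaf upright and in line with the post's own plate so that all three holes line up and the hinge pin could be dropped straight through. Finish still holding it there in the gripper, hanging clear and not resting on the post; do not fit the pin, and leave the pin, the other leaf and the other things on the bench where they are.

Things in the scene. Friction and masses are not known exactly. Their poses are not given: they have to be found in the camera images.
- leaf_one: The leaf to fit: upright aluminium plate 8 (x) by 90 (y) by 100 mm (z), about 0.22 kg (varies), with ONE knuckle at half height on its +y edge. Origin: centre of the plate's underside. It stands loose in one of the rack's slots, underside 8 mm above the bench; ribs cover its lowest 20 mm, above that it can be pinched across its thickness.
- leaf_hole (a point): Centre of the hole in leaf_one's knuckle: 60 mm along leaf_one's +y from its origin and 50 mm up. The knuckle is a vertical tube, 24 mm outside, 10 mm hole, 26 mm tall; the plate's edge is 15 mm from the hole's axis. Axes as leaf_one.
- leaf_two: The wrong leaf, to be left alone: same plate, but TWO knuckles 23 mm tall, at the top and bottom of its +y edge. It stands in the rack's other slot. Origin and axes as leaf_one.
- rack: Fixed grey plastic rack, 150 (x) by 120 (y) by 28 mm high. Two parallel slots along its y, 11.6 mm wide, at 45 mm either side of its centre in x. Which leaf stands in which slot varies. Origin: centre of its underside.
- jamb: Fixed hinge stand. Hardboard base 6 mm thick, x -65 to 135, y -135 to 115 mm. White post 44 by 44 mm, 115 mm high, at y 82 mm; from it an 8 mm aluminium plate in the y-z plane runs to two knuckles on the vertical hinge axis. The leaf belongs on the -y side, its +y along jamb's +y. A tube 56 mm high lies along y at x 100 mm. Origin: on the hinge axis at bench height.
- gap_center (a point): Middle of the 34 mm gap between the stand's two knuckles, on the hinge axis, 66 mm above the bench: where leaf_hole must come (4 mm free above and below). The knuckles are 24 mm outside, 10 mm hole, at heights 26 to 49 and 83 to 106 mm; the stand's plate begins 15 mm from the axis. Axes as jamb.
- hinge_pin: Bystander: steel hinge pin, 7 mm diameter, 75 mm long, 13 mm head, standing in a small white holder on the stand's base at jamb x -42, y 60 mm. Origin: its foot.
- jar: Bystander: amber jar, 84 mm diameter, 130 mm high, beyond the work. Origin: centre of its underside.
- valve: Bystander: small black ball valve with a blue handle, about 30 by 74 by 51 mm, beyond the work. Origin: centre of its underside.

How it is judged:
By the outcome, as a careful person would: the job done as asked, in the order asked, and still so for the second after the job is handed in, while the arm keeps its last pose, push and grip.
It also fails if it takes over 45 s, if anything falls off the work surface, if the arm or the gripper's body presses on something with over 40 N, if the wrist force passes 120 N, or if a joint passes its speed limit or range.

## Working session

There is one attempt and no reset: what is moved stays moved. The work goes in short steps, Python scripts to look and compute and a tool call to move; the robot and the scene stay as the last step left them, time stands still between calls to the robot, and variables do not carry over. Pictures are saved under pics/ and viewed, at most 10 in all, crops included, and the job is handed in when it is done.

Besides the shell and the picture viewer there is one more tool, called after "Request:" as a command line: name --pt "numbers of a row" for each row, then --argument value for the rest. step_arm: Moves the arm, as the interface text tells. Its arguments: {"type":"object","properties":{"moves":{"type":"array","items":{"type":"array","items":{"type":"number"}}},"grip_force":{"type":"number"}},"required":["moves"]}

```bash
mkdir -p pics; cat > h.py <<'E'
import numpy as np, cv2
from scipy.spatial.transform import Rotation as R
from bench import r
def grab(n):
    f=r.grab_frame(n); np.savez(f'{n}.npz',**f); return f
def load(n): return dict(np.load(f'{n}.npz'))
def cloud(f):
    h,w=f['depth'].shape; K=f['mtx']; k=float(f['k1'])
    u,v=np.meshgrid(np.arange(w),np.arange(h))
    p=cv2.undistortPoints(np.stack([u,v],-1).reshape(-1,1,2).astype(float),K,np.array([k,0,0,0.])).reshape(h,w,2)
    z=f['depth'][...,None]
    c=np.concatenate([p*z,z],-1)
    Rm=cv2.Rodrigues(f['rvec'])[0]
    return (c-f['tvec'].ravel())@Rm
def project(f,P):
    return cv2.projectPoints(np.array(P,float).reshape(-1,1,3),f['rvec'],f['tvec'],f['mtx'],np.array([float(f['k1']),0,0,0.]))[0].reshape(-1,2)
E
python3 - <<'E'
from h import *
for n in('scene','top'):
    f=grab(n); cv2.imwrite(f'pics/{n}0.png',f['image'][...,::-1]); print(n,f['mtx'].tolist(),f['k1'],(-cv2.Rodrigues(f['rvec'])[0].T@f['tvec'].ravel()),(f['depth']>0).mean())
print(r.get_obs())
E
```

```text
scene [[469.3690173496788, 0.0, 262.24239957823124], [0.0, 469.3690173496788, 193.4426190406113], [0.0, 0.0, 1.0]] -0.07104711331951377 [ 0.88749493 -0.3674217   0.86467727] 0.9961700439453125
top [[409.3963707973539, 0.0, 249.5909977451426], [0.0, 409.3963707973539, 187.92934168823888], [0.0, 0.0, 1.0]] -0.007150532815077663 [0.53180757 0.04531542 0.88104178] 0.9959309895833334
{'clock': 0.1, 'joints': array([ 1.24091114,  0.4777124 ,  0.02231039,  1.55632784, -0.01146278,
        1.10932804, -0.08309303]), 'qvel': array([-1.63369508e-03,  1.43172079e-04,  2.48149365e-04, -2.40364671e-03,
        1.21778598e-03,  2.33719643e-03,  8.82795067e-05]), 'tau': array([ 4.09084372e-03, -5.97763002e+01,  1.61363494e+00, -2.81953436e+01,
        1.28515330e-02,  5.07298711e-03, -2.91942752e-05]), 'tcp_pos': array([ 0.14836252, -0.6579492 ,  0.23043616]), 'orientation': array([-3.12067679e+00, -3.47600024e-01,  5.00637131e-04]), 'contact_force': array([-0.09730503,  0.26383652, -0.11791743]), 'moment': array([ 0.0428426 , -0.03769003, -0.02467082]), 'gripper_force': 0.0, 'grip_width': 0.0854485932808184}
```

View pics/scene0.png

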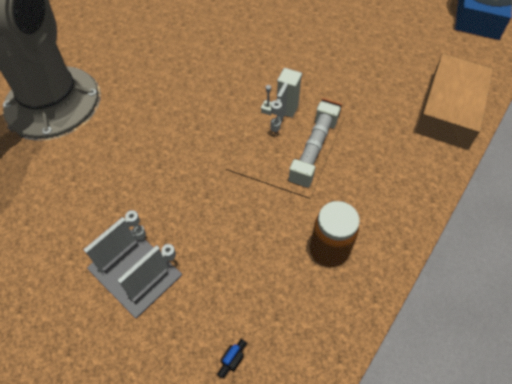

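View pics/top0.png

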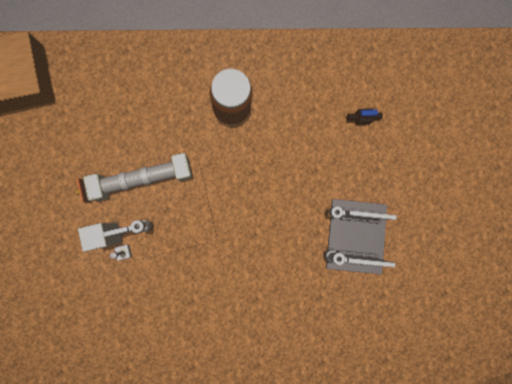

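Scene: the rack is at about (133,262), with leaves at (112,243) and (147,272). The hinge post is at (288,90) and its knuckles at (277,104). Top: rack at (357,237), jamb axis near (138,227), tube at (137,178), jar at (231,90), valve at (365,116). I'll zoom in to tell the leaves apart.

```bash
python3 - <<'E'
from h import *
s=load('scene')['image'];t=load('top')['image']
a=cv2.resize(s[200:320,80:190],(390,426),interpolation=3);b=cv2.resize(t[190:285,310:410],(400,380),interpolation=3)
c=np.zeros((426,800,3),np.uint8);c[:,:390]=a;c[:380,400:]=b
cv2.imwrite('pics/rack.png',c[...,::-1])
f=load('top');P=cloud(f)
for nm,(v0,v1,u0,u1) in dict(rack=(190,285,315,405),jamb=(205,270,70,160)).items():
    Q=P[v0:v1,u0:u1].reshape(-1,3)
    for lo,hi in ((.02,.04),(.05,.09),(.09,.098),(.098,.104),(.104,.110),(.11,.125)):
        m=(Q[:,2]>lo)&(Q[:,2]<hi)
        if m.sum(): print(nm,lo,hi,m.sum(),Q[m].min(0).round(3),Q[m].max(0).round(3),Q[m].mean(0).round(4))
E
```

```text
rack 0.02 0.04 418 [ 0.425 -0.261  0.021] [ 0.546 -0.138  0.04 ] [ 0.4898 -0.2067  0.0284]
rack 0.05 0.09 257 [ 0.44  -0.252  0.05 ] [ 0.55  -0.138  0.09 ] [ 0.5066 -0.1733  0.0712]
rack 0.09 0.098 107 [ 0.438 -0.247  0.09 ] [ 0.541 -0.138  0.098] [ 0.4573 -0.163   0.0958]
rack 0.098 0.104 62 [ 0.44  -0.245  0.098] [ 0.539 -0.14   0.104] [ 0.4627 -0.1656  0.0997]
rack 0.104 0.11 389 [ 0.432 -0.261  0.104] [ 0.541 -0.164  0.11 ] [ 0.486  -0.2121  0.1075]
rack 0.11 0.125 13 [ 0.439 -0.251  0.11 ] [ 0.537 -0.171  0.112] [ 0.4772 -0.2082  0.1107]
jamb 0.02 0.04 216 [0.452 0.22  0.02 ] [0.531 0.295 0.04 ] [0.4803 0.278  0.0265]
jamb 0.05 0.09 200 [0.462 0.222 0.05 ] [0.531 0.316 0.09 ] [0.4978 0.2802 0.0723]
jamb 0.09 0.098 43 [0.472 0.22  0.09 ] [0.531 0.295 0.098] [0.511  0.2651 0.094 ]
jamb 0.098 0.104 42 [0.486 0.22  0.099] [0.531 0.295 0.104] [0.5145 0.2554 0.1016]
jamb 0.104 0.11 130 [0.478 0.221 0.104] [0.531 0.323 0.11 ] [0.517  0.2444 0.1064]
jamb 0.11 0.125 700 [0.478 0.246 0.11 ] [0.527 0.337 0.12 ] [0.5042 0.3042 0.1153]
```

View pics/rack.png

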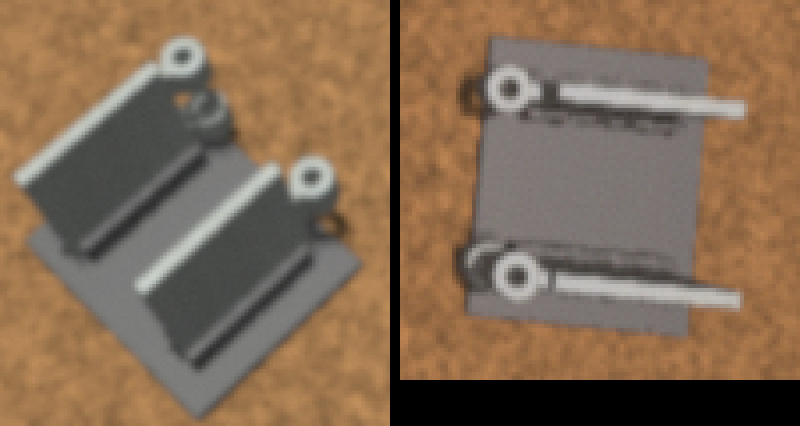

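Zoomed view: in the scene crop, the left leaf (at smaller x) has two knuckles, at (180,55) and (205,110). The right leaf (at larger x) has a single mid-height knuckle at (310,178), so it is leaf_one. Next is the jamb.

```bash
python3 - <<'E'
from h import *
s=load('scene')['image'];t=load('top')['image']
a=cv2.resize(s[60:145,250:330],(400,425),interpolation=3);b=cv2.resize(t[205:275,70:160],(400,311),interpolation=3)
c=np.zeros((426,800,3),np.uint8);c[:425,:400]=a;c[:311,400:]=b
cv2.imwrite('pics/jamb.png',c[...,::-1])
f=load('top');P=cloud(f);g=f['image'].mean(-1).astype(int)
np.set_printoptions(linewidth=250)
print(g[205:223,326:400:1][:, :74]); print((P[205:223,326:350,2]*1000).astype(int))
print(g[212:248,76:156]); 
E
```

```text
[[119 116 108 ... 103 102 108]
 [113 110 102 ... 107 101 101]
 [102  95  95 ... 110 105 104]
 ...
 [118 119 121 ... 102  97  99]
 [119 122 128 ... 106  99  96]
 [112 118 127 ... 102  98  94]]
[[ -1   0   0   0   0   1   4   7   6   8  10   6   7   7   4   8   8   6   9   8   7   7   8   7]
 [ -1   2   2   0   1   1   6  59  67  68  72  72  68  68  10   9   6   9   9   8   9   7   4   7]
 [  0  -1   1   0   0  48  64  70  69  69  71  71  72  71  70   7   9  11   9  10   8   6   9   9]
 [  2   0   0   2  50  62  68  71  72 881  69  71  71  71  71  70  23  30  29  27  29  27  29  27]
 [  0   1   0  46  54  62  67  69  72  68  59  66  69  69  72  67  71  26  27  27  28  27  27  28]
 [  1   0   1  49  58  69  71  70  70  10  47  56  64  68  71  72  70  68  28  27  26  28  93 104]
 [  0   1  -1  53  61  70  68  70  71   9   9  49  61  69  72  71  70  71  72  74  83  87  97 102]
 [  2   0   0  51  59  71  75  69  69   6   5  51  58  69  70  71  71  69  68  74  83  90  99 102]
 [  0   0   0  50  57  65  70  69  70  72  48  53  63  69  71  71  70  73  70  74  81  87  97 103]
 [ -1   2  -2  46
[... 366 characters left out ...]
 28  28  28]
 [  0   1   1   1   3   3   8   6   8   9   6   6   6   7  15  25  27  28  27  27  30  28  29  28]
 [  2  -1   0   0   2   7   9  10   8   6   6   7   6   6   7   5   9   5   7   8   7  10  21  27]
 [  0   0   0   1   6   7   7   9   8   8   9   8   7   7   7   7   6  11  10   9   7   6   8   7]
 [ -2   0   1  -2   9   7   6   8   8   7   7   7   9   8   6   6   6   5   7   6   7   6   4   7]
 [  1   0   0  -1   5   8   9   8   5   8   7   6   7  10   8   7   7   7   9   8   8   8   6   7]]
[[117 118 111 ... 118 120 118]
 [116 116 114 ... 125 122 115]
 [112 110 113 ... 124 117 117]
 ...
 [107 107 110 ... 114 118 122]
 [106 106 110 ... 108 111 114]
 [113 111 110 ... 103 108 111]]
```

View pics/jamb.png

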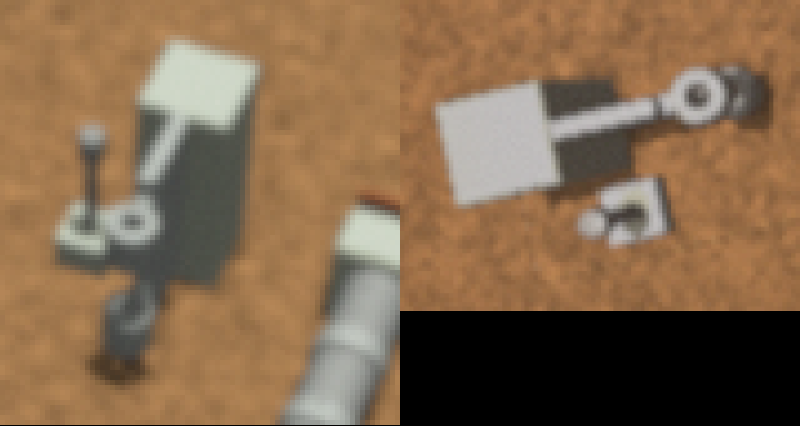

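Jamb view: scene crop has the upper ring at (132,222), the plate strip running up to the post, and the pin holder at (82,225). Top crop has the ring at (698,95), the post at (500,140) and the pin at (595,222). The depth is sharp, so I'll fit models to top-face masks in both views.

```bash
cat > fit.py <<'E'
from h import *
from scipy.optimize import minimize
def plane(f,h):
    H,W=f['depth'].shape
    u,v=np.meshgrid(np.arange(W),np.arange(H))
    p=cv2.undistortPoints(np.stack([u,v],-1).reshape(-1,1,2).astype(float),f['mtx'],np.array([float(f['k1']),0,0,0.])).reshape(H,W,2)
    Rm=cv2.Rodrigues(f['rvec'])[0]; d=np.concatenate([p,np.ones((H,W,1))],-1)@Rm; c=-Rm.T@f['tvec'].ravel()
    return (c+d*((h-c[2])/d[...,2])[...,None])[...,:2]
def local(X,p):  # p=(x,y,yaw) of the hinge axis; returns local coords
    c,s=np.cos(p[2]),np.sin(p[2]); d=X-p[:2]; return d[...,0]*c+d[...,1]*s, -d[...,0]*s+d[...,1]*c
def fit(f,p0,hr,hp,y0,y1,tol=.006):
    """annulus top at height hr, plate top strip local y0..y1 at height hp"""
    P=cloud(f); out=[]
    Z=P[...,2]; A,B=plane(f,hr),plane(f,hp)
    sg=np.sign(y0)
    lx,ly=local(A,p0); sa=(np.hypot(lx,ly)<.020)&(sg*ly<.006)
    bx,by=local(B,p0); sb=(abs(bx)<.014)&(by>y0-.012*(sg<0))&(by<y1+.012*(sg>0) if 0 else by<y1)
    ma=(abs(Z-hr)<tol)[sa]; mb=(abs(Z-hp)<tol)[sb]
    S=lambda d:1/(1+np.exp(np.clip(d/.0005,-50,50)))
    def cost(q):
        q=np.array(q)*[1,1,5]
        x,y=local(A[sa],q); rr=np.hypot(x,y); a=S(np.maximum(rr-.012,.005-rr))
        x2,y2=local(B[sb],q); b=S(np.maximum(abs(x2)-.004,np.maximum(y2-1,-1)))
        if sg<0: b=S(np.maximum(abs(x2)-.004,y0+.006*0-y2))
        return ((a-ma)**2).sum()+((b-mb)**2).sum()
    best=None
    for dx in(-.003,0,.003):
        for dy in(-.003,0,.003):
            q0=np.array(p0)*[1,1,.2]
            sim=q0+np.array([[dx,dy,0],[dx+.002,dy,0],[dx,dy+.002,0],[dx,dy,.008]])
            m=minimize(cost,q0,method='Nelder-Mead',options=dict(initial_simplex=sim,xatol=1e-6,fatol=1e-6,maxiter=800))
            if best is None or m.fun<best.fun:best=m
    zr=np.median(Z[sa][ma]); zp=np.median(Z[sb][mb])
    return best.x*[1,1,5],best.fun,ma.sum(),mb.sum(),zr,zp
E
python3 - <<'E'
from fit import *
for n in('top','scene'):
    f=load(n);P=cloud(f)
    m=(abs(P[...,2]-.108)<.003)&(P[...,0]>.5)&(P[...,0]<.58)&(P[...,1]<-.1)&(P[...,1]>-.28)
    print(n,'leafplate',P[m].mean(0).round(4),P[m].min(0).round(4),P[m].max(0).round(4))
    x=fit(f,(.545,-.143,.07),.071,.108,-.105,-.0205); print(' leaf1',x)
    x=fit(f,(.523,.232,-.1),.106,.106,.018,.055,.004); print(' jamb',x)
    # plate height profile on the jamb
    lx,ly=local(P[...,:2],x[0]); 
    for a in(.02,.03,.04,.05,.075): 
        k=(abs(lx)<.004)&(abs(ly-a)<.005)&(P[...,2]>.02); print(a,np.median(P[k][:,2]).round(4))
E
```

```text
top leafplate [ 0.5312 -0.2158  0.1075] [ 0.5232 -0.2608  0.105 ] [ 0.5405 -0.1719  0.1107]
 leaf1 (array([ 0.53838161, -0.15517863, -0.11059209]), np.float64(13.787097930266613), np.int64(24), np.int64(50), np.float64(0.06976738292944316), np.float64(0.10711700154635825))
 jamb (array([0.52049255, 0.23146915, 0.6298178 ]), np.float64(9.807510108541601), np.int64(86), np.int64(1), np.float64(0.10626618218806504), np.float64(0.10454016492478864))
0.02 0.1078
0.03 nan
0.04 nan
0.05 nan
0.075 0.0241
scene leafplate [ 0.5293 -0.2215  0.1083] [ 0.5205 -0.2653  0.1051] [ 0.5385 -0.1756  0.1109]
 leaf1 (array([ 0.52562423, -0.10575241,  0.09152375]), np.float64(20.717480831675957), np.int64(0), np.int64(44), np.float64(nan), np.float64(0.1063752806723313))
 jamb (array([0.51977224, 0.22581177, 0.21566592]), np.float64(21.381724190628894), np.int64(75), np.int64(11), np.float64(0.1053019384066497), np.float64(0.10520713380014321))
0.02 0.1048
0.03 0.0909
0.04 0.0807
0.05 0.0901
0.075 0.1151
  return _methods._mean(a, axis=axis, dtype=dtype,
  ret = ret.dtype.type(ret / rcount)
```

```bash
python3 - <<'E'
from fit import *
for n in('top','scene'):
    f=load(n)
    o=(0,0,0) if n=='top' else (-.002,-.005,0)
    x=fit(f,np.add((.537,-.156,-.1),o),.071,.108,-.115,-.0155); print(n,'leaf1',x)
    x=fit(f,np.add((.5215,.2305,.22),o),.106,.106,.020,.055,.004); print(' jamb',x)
    P=cloud(f);lx,ly=local(P[...,:2],x[0])
    for a in(.02,.03,.04,.05,.075): 
        k=(abs(lx)<.004)&(abs(ly-a)<.005)&(P[...,2]>.02); print(a,np.median(P[k][:,2]).round(4))
E
```

```text
top leaf1 (array([ 0.5388307 , -0.15508486, -0.12602277]), np.float64(31.93866558861568), np.int64(80), np.int64(199), np.float64(0.07053141290216992), np.float64(0.10743152145604815))
 jamb (array([0.52038995, 0.23147012, 0.27776607]), np.float64(75.44948195412206), np.int64(75), np.int64(4), np.float64(0.10630538084616838), np.float64(0.10539146623278123))
0.02 0.1146
0.03 0.1155
0.04 0.1141
0.05 0.1158
0.075 0.115
scene leaf1 (array([ 0.53778108, -0.16169882, -0.13132362]), np.float64(88.77368408193706), np.int64(84), np.int64(289), np.float64(0.0703131316998857), np.float64(0.10807573722022457))
 jamb (array([0.52002753, 0.22511667, 0.16514782]), np.float64(32.29251912642892), np.int64(55), np.int64(15), np.float64(0.10520157114261644), np.float64(0.10696481172879721))
0.02 0.1045
0.03 0.0892
0.04 0.0799
0.05 0.0817
0.075 0.1156
```

```bash
python3 - <<'E'
from fit import *
for n in('top','scene'):
    f=load(n)
    o=(0,0,0) if n=='top' else (-.0005,-.006,0)
    x=fit(f,np.add((.5388,-.1551,-.126),o),.071,.108,-.115,-.0155); print(n,'leaf1',x)
    x=fit(f,np.add((.5204,.2315,.22),o),.106,.115,.022,.055,.004); print(' jamb',x)
    # independent yaw: post and rack directions from line of plate-top points
    P=cloud(f)
    m=(abs(P[...,2]-.108)<.003)&(P[...,0]>.5)&(P[...,0]<.58)&(P[...,1]<-.17)&(P[...,1]>-.28)
    k=P[m][:,:2]; c=k.mean(0); d=np.linalg.svd(k-c)[2][0]; print(' leafyaw',np.arctan(-d[0]/d[1]),c)
    lx,ly=local(P[...,:2],x[0]); m=(abs(P[...,2]-.115)<.003)&(abs(lx)<.009)&(ly>.015)&(ly<.056)
    k=P[m][:,:2]; c=k.mean(0); d=np.linalg.svd(k-c)[2][0]; print(' jambyaw',np.arctan(-d[0]/d[1]),c,m.sum())
    m=(abs(P[...,2]-.115)<.003)&(abs(lx)<.04)&(ly>.05)&(ly<.12)
    print(' post',cv2.minAreaRect((P[m][:,:2]*1000).astype(np.float32)))
    m=(P[...,2]>.022)&(P[...,2]<.034)&(P[...,0]>.41)&(P[...,0]<.58)&(P[...,1]<-.12)&(P[...,1]>-.29)
    print(' rack',cv2.minAreaRect((P[m][:,:2]*1000).astype(np.float32)))
E
```

```text
top leaf1 (array([ 0.53880807, -0.15509635, -0.12572204]), np.float64(31.744846884335384), np.int64(76), np.int64(199), np.float64(0.07047090657401342), np.float64(0.10743152145604815))
 jamb (array([0.52042021, 0.23141657, 0.21995414]), np.float64(13.758450094052566), np.int64(80), np.int64(80), np.float64(0.10630554661713366), np.float64(0.11597342682263477))
 leafyaw -0.12479742951570374 [ 0.53121886 -0.21584532]
 jambyaw 0.20709050694718145 [0.51274277 0.26576174] 95
 post ((503.61492919921875, 307.2843017578125), (43.925628662109375, 54.48817825317383), 12.784862518310547)
 rack ((487.99566650390625, -200.24618530273438), (113.7246322631836, 113.73395538330078), 82.68709564208984)
scene leaf1 (array([ 0.5377472 , -0.16168993, -0.13093741]), np.float64(89.50657321177435), np.int64(82), np.int64(290), np.float64(0.0703131316998857), np.float64(0.10807352306021481))
 jamb (array([0.52007349, 0.22512907, 0.22678492]), np.float64(11.358959419711216), np.int64(55), np.int64(46), np.float64(0.10520157114261644), np.float64(0.11597511989324613))
 leafyaw -0.12256054267570118 [ 0.5293246  -0.22145913]
 jambyaw 0.2092216927945186 [0.51219015 0.259959  ] 51
 post ((503.0438232421875, 301.95172119140625), (43.92695617675781, 55.102996826171875), 11.927472114562988)
 rack ((489.0546875, -205.9867706298828), (114.51405334472656, 108.43826293945312), 84.21318054199219)
```

Displacement from leaf to jamb agrees between the cameras to 0.7 mm. There is a 6 mm common y offset between the cameras, which I'll settle using the gripper itself. Next I move above the leaf.

```bash
cat >> h.py <<'E'
def go(pos,yaw):
    """shift (tool mm) and turn (rotvec) from the present pose to TCP pos with the closing line at world angle yaw, pointing down"""
    o=r.get_obs(); Rc=R.from_rotvec(o['orientation']); c=[]
    for a in(yaw,yaw+np.pi):
        y=np.array([np.cos(a),np.sin(a),0]); z=np.array([0,0,-1.]); c.append(Rc.inv()*R.from_matrix(np.stack([np.cross(y,z),y,z],1)))
    q=min(c,key=lambda q:q.magnitude())
    print('shift',(Rc.inv().apply(np.array(pos)-o['tcp_pos'])*1000).round(1),'turn',q.as_rotvec().round(4), 'tcp',o['tcp_pos'].round(4),'j',o['joints'].round(2),'F',o['contact_force'].round(1),'w',round(o['grip_width'],4),'t',o['clock'])
    print(Rc.as_matrix().round(4).tolist())
E
python3 -c "
from h import *
go((.5308,-.218,.18),-.126)"
```

```text
shift [ 469.9 -344.9   50.9] turn [-1.5000e-03 -9.0000e-04 -1.2229e+00] tcp [ 0.1484 -0.6579  0.2304] j [ 1.24  0.48  0.02  1.56 -0.01  1.11 -0.08] F [-0.1  0.3 -0.1] w 0.0854 t 0.1
[[0.9755, 0.22, -0.0005], [0.22, -0.9755, 0.0016], [-0.0001, -0.0016, -1.0]]
```

Request:
step_arm --pt "470 -345 20 0 0 -1.223 85" --pt "470 -345 20 0 0 -1.223 85" --pt "470 -345 20 0 0 -1.223 85" --pt "470 -345 20 0 0 -1.223 85" --pt "470 -345 20 0 0 -1.223 85" --pt "470 -345 20 0 0 -1.223 85" --pt "470 -345 20 0 0 -1.223 85" --pt "470 -345 20 0 0 -1.223 85"

```text
clock: 0.9
tcp_pos: [0.4116, -0.3551, 0.2174]
orientation: [-2.374, -2.057, 0.0]
contact_force: [0.5, 0.1, -1.0]
grip_width: 0.0854
gripper_force: 0.0
```

```bash
python3 -c "
from h import *
go((.5308,-.218,.18),-.126)"
```

```text
shift [152.7  98.5  37.4] turn [-0.0003  0.0001 -0.0171] tcp [ 0.4116 -0.3551  0.2174] j [ 0.9   0.3  -0.37  1.87  0.13  1.    0.34] F [ 0.5  0.1 -1. ] w 0.0854 t 0.9
[[0.1426, 0.9898, -0.0003], [0.9898, -0.1426, -0.0], [-0.0001, -0.0003, -1.0]]
```

Request:
step_arm --pt "153 99 37 0 0 -0.017 60" --pt "153 99 37 0 0 -0.017 60" --pt "153 99 37 0 0 -0.017 60" --pt "153 99 37 0 0 -0.017 60" --pt "153 99 37 0 0 -0.017 60" --pt "153 99 37 0 0 -0.017 60"

```text
clock: 1.5
tcp_pos: [0.5314, -0.2194, 0.18]
orientation: [-2.36, -2.072, 0.001]
contact_force: [-0.8, -1.6, -0.7]
grip_width: 0.0602
gripper_force: 0.0
```

```bash
python3 - <<'E'
from h import *
go((.5308,-.218,.18),-.126)
t=[]
for n in('scene','top'):
    f=grab(n); p=project(f,[r.get_obs()['tcp_pos']])[0]; print(n,p)
    im=f['image'].copy(); u,v=p.astype(int); a=np.clip(v-60,0,264);b=np.clip(u-67,0,377)
    t.append(cv2.resize(im[a:a+120,b:b+134],(400,358),interpolation=3)); print(a,b)
cv2.imwrite('pics/a.png',np.hstack(t)[...,::-1])
E
```

```text
shift [ 1.3 -0.8 -0. ] turn [-0.0014 -0.0003 -0.0039] tcp [ 0.5314 -0.2194  0.18  ] j [ 0.62  0.4  -0.42  1.83  0.2   0.95 -0.02] F [-0.8 -1.6 -0.7] w 0.0602 t 1.5
[[0.1295, 0.9916, -0.0013], [0.9916, -0.1295, 0.0005], [0.0003, -0.0014, -1.0]]
scene [129.18973573 246.4755991 ]
186 62
top [390.11847984 214.3396751 ]
154 323
```

View pics/a.png

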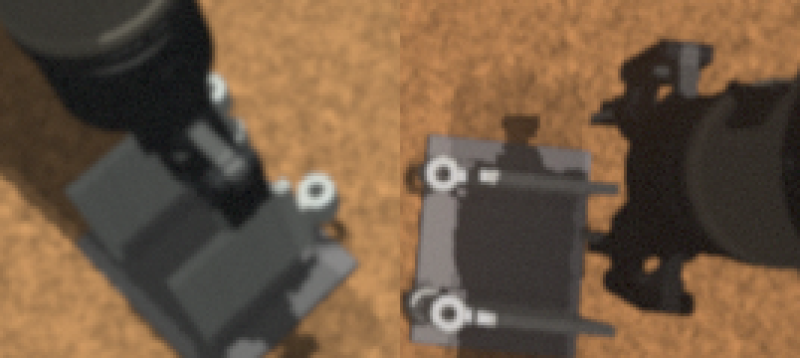

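Right crop: the fingertips are at (605,118) and (600,242), right of leaf_one's end. I'll use depth to compare the finger pads with the TCP in each camera.

```bash
python3 - <<'E'
from h import *
o=r.get_obs();Rc=R.from_rotvec(o['orientation']).as_matrix()
for n in('scene','top'):
    P=cloud(load(n)); L=(P-o['tcp_pos'])@Rc*1000
    print(n)
    for lo,hi in((-2,6),(-10,-2),(-18,-10),(-26,-18),(-40,-26),(-60,-40)):
        # local z = along fingers; negative -> behind the tip
        for s in(1,-1):
            m=(L[...,2]>lo)&(L[...,2]<hi)&(abs(L[...,0])<40)&(s*L[...,1]>0)&(abs(L[...,1])<70)
            if m.sum()>3: print((lo,hi),s,m.sum(),'x',np.percentile(L[m][:,0],[2,98]).round(1),'y',np.percentile(L[m][:,1],[2,98]).round(1))
E
```

```text
scene
(-10, -2) 1 4 x [-9.2 -5.9] y [36.7 37.9]
(-18, -10) 1 12 x [-10.1   5.2] y [34.  44.2]
(-18, -10) -1 8 x [-11.9  -9.1] y [-36.  -28.5]
(-26, -18) 1 4 x [-10.4   0.5] y [32.7 44.9]
(-26, -18) -1 4 x [-11.7 -11. ] y [-33.7 -29.5]
(-40, -26) 1 7 x [-11.3  -8.6] y [34.3 38.5]
(-60, -40) 1 67 x [-13.6   8.4] y [33.5 63.1]
top
(-18, -10) 1 14 x [ 6.5 13.3] y [32.  43.6]
(-18, -10) -1 9 x [ 8.7 13.4] y [-39.3 -28.4]
(-26, -18) 1 16 x [ 3.5 13.8] y [32.  45.2]
(-26, -18) -1 15 x [ 8.4 13.8] y [-40.9 -28.5]
(-40, -26) 1 21 x [ 9.  13.9] y [32.1 43.9]
(-40, -26) -1 16 x [ 8.6 14.3] y [-40.5 -29.2]
(-60, -40) 1 137 x [-6. 16.] y [33.5 61.2]
(-60, -40) -1 148 x [-6.2 15.5] y [-58.3 -28.8]
```

```bash
python3 -c "
from h import *
go((.529,-.218,.073),-.125)"
```

```text
shift [  3.4  -1.9 107.4] turn [-0.0009  0.0007 -0.0088] tcp [ 0.5305 -0.2216  0.1804] j [ 0.62  0.4  -0.42  1.83  0.2   0.95 -0.02] F [-1.  -0.4  0.9] w 0.0599 t 1.6
[[0.1334, 0.9911, -0.001], [0.9911, -0.1334, -0.0006], [-0.0007, -0.0009, -1.0]]
```

Request:
step_arm --pt "4 -1 50 0 0 -0.008 60" --pt "4 -1 60 0 0 -0.008 60" --pt "4 -1 60 0 0 -0.008 60" --pt "4 -1 60 0 0 -0.008 60" --pt "4 -1 60 0 0 -0.008 60"

```text
clock: 2.1
tcp_pos: [0.532, -0.2169, 0.1224]
orientation: [2.354, 2.077, 0.002]
contact_force: [-0.3, -0.7, 0.1]
grip_width: 0.0602
gripper_force: 0.0
```

```bash
python3 -c "
from h import *
go((.5298,-.217,.073),-.125)"
```

```text
shift [-0.3 -2.3 49.4] turn [0.0027 0.0007 0.0001] tcp [ 0.532  -0.2169  0.1224] j [ 0.59  0.47 -0.41  1.88  0.24  0.84 -0.06] F [-0.3 -0.7  0.1] w 0.0602 t 2.1
[[0.1246, 0.9922, 0.0025], [0.9922, -0.1246, -0.0011], [-0.0007, 0.0027, -1.0]]
```

Request:
step_arm --pt "0 -2 20 0 0 0 60" --pt "0 -2 40 0 0 0 60" --pt "0 -2 49 0 0 0 60" --pt "0 -2 49 0 0 0 60" --pt "0 -2 49 0 0 0 60" --pt "0 -2 49 0 0 0 60"

```text
clock: 2.7
tcp_pos: [0.5299, -0.2161, 0.0728]
orientation: [2.354, 2.078, 0.002]
contact_force: [0.5, 0.8, 0.1]
grip_width: 0.0605
gripper_force: 0.0
```

```bash
python3 - <<'E'
from h import *
go((.5298,-.217,.073),-.125)
o=r.get_obs();Rc=R.from_rotvec(o['orientation']).as_matrix()
for n in('scene','top'):
    P=cloud(grab(n)); L=(P-o['tcp_pos'])@Rc*1000
    m=(abs(P[...,2]-.108)<.004)&(abs(L[...,0])<60)&(abs(L[...,1])<20)
    for a in range(-60,60,15):
        k=m&(abs(L[...,0]-a-7)<7.5)
        if k.sum()>2: print(n,a,k.sum(),np.percentile(L[k][:,1],[3,97]).round(1))
    for s in(1,-1):
        m=(L[...,2]>-70)&(L[...,2]<-5)&(abs(L[...,0])<16)&(s*L[...,1]>10)&(abs(L[...,1])<50)
        if m.sum()>3: print(s,m.sum(),'x',np.percentile(L[m][:,0],[1,99]).round(1),'y',np.percentile(L[m][:,1],[1,99]).round(1))
print(r.get_obs()['tcp_pos'])
E
```

```text
shift [-0.9 -0.  -0.2] turn [0.002  0.0004 0.0009] tcp [ 0.5299 -0.2161  0.0728] j [ 0.57  0.54 -0.38  1.91  0.28  0.74 -0.09] F [0.5 0.8 0.1] w 0.0605 t 2.7
[[0.1238, 0.9923, 0.0019], [0.9923, -0.1238, -0.0007], [-0.0004, 0.002, -1.0]]
scene -60 12 [-3.7  3.9]
scene -45 47 [-4.3  3.6]
scene -30 45 [-4.4  3.8]
scene -15 8 [-3.7  3.2]
scene 15 18 [-4.2  3.5]
scene 30 30 [-4.4  4.1]
1 45 x [-15.1  10.9] y [30.2 46.3]
-1 5 x [-12.9 -11.2] y [-36.1 -30.5]
top 0 16 [-2.   4.9]
top 15 36 [-2.5  5.2]
top 30 32 [-2.3  4.6]
1 108 x [-4.9 15.1] y [32.  49.7]
-1 134 x [-5.3 14.9] y [-49.6 -28.2]
[ 0.52968233 -0.21609358  0.0725441 ]
```

Leaf is centred between the fingers to about 0.6 mm, so I'll close.

Request:
step_arm --pt "0 0 0 0 0 0 10" --pt "0 0 0 0 0 0 4" --pt "0 0 0 0 0 0 4" --pt "0 0 0 0 0 0 4" --pt "0 0 0 0 0 0 4" --pt "0 0 0 0 0 0 4" --pt "0 0 0 0 0 0 4" --pt "0 0 0 0 0 0 4" --grip_force 70

```text
clock: 3.6
tcp_pos: [0.5293, -0.2159, 0.0718]
orientation: [2.355, 2.079, 0.0]
contact_force: [-0.0, 0.8, 2.0]
grip_width: 0.0071
gripper_force: 68.6
```

Request:
step_arm --pt "0 0 -10 0 0 0 4" --pt "0 0 -25 0 0 0 4" --pt "0 0 -45 0 0 0 4" --pt "0 0 -70 0 0 0 4" --pt "0 0 -100 0 0 0 4" --pt "0 0 -130 0 0 0 4" --pt "0 0 -130 0 0 0 4" --pt "0 0 -130 0 0 0 4"

```text
clock: 4.4
tcp_pos: [0.529, -0.2159, 0.2027]
orientation: [2.354, 2.078, 0.001]
contact_force: [-0.4, -0.7, -2.4]
grip_width: 0.0075
gripper_force: 68.4
```

```bash
python3 - <<'E'
from fit import *
def at(axis,yaw): return (axis[0]+.06*np.sin(yaw),axis[1]-.06*np.cos(yaw))
# stand-off: 60 mm short of the axis along jamb -y, high
j=np.array([.5188,.2283]);y=.215
st=j-.07*np.array([-np.sin(y),np.cos(y)])
print(at(j,y),at(st,y))
go((*at(st,y),.2),y)
E
```

```text
(np.float64(0.531600845698047), np.float64(0.16968141634758827)) (np.float64(0.5465351656791018), np.float64(0.1012930687531079))
shift [317.  -21.9   2.4] turn [ 0.0012  0.0009 -0.3391] tcp [ 0.529  -0.2159  0.2027] j [ 0.62  0.37 -0.43  1.82  0.18  0.99 -0.01] F [-0.4 -0.7 -2.4] w 0.0075 t 4.4
[[0.1238, 0.9923, 0.0012], [0.9923, -0.1238, -0.0008], [-0.0007, 0.0013, -1.0]]
```

Request:
step_arm --pt "40 -3 2 0 0 -0.04 4" --pt "80 -6 2 0 0 -0.09 4" --pt "120 -9 2 0 0 -0.13 4" --pt "160 -12 2 0 0 -0.18 4" --pt "200 -15 2 0 0 -0.22 4" --pt "240 -18 2 0 0 -0.27 4" --pt "280 -20 2 0 0 -0.31 4" --pt "317 -22 2 0 0 -0.339 4"

```text
clock: 5.2
tcp_pos: [0.545, 0.103, 0.1983]
orientation: [-1.966, -2.448, 0.003]
contact_force: [0.1, -0.7, -2.4]
grip_width: 0.007
gripper_force: 68.4
```

Request:
step_arm --pt "0 0 0 0 0 0 4" --pt "0 0 0 0 0 0 4" --pt "0 0 30 0 0 0 4" --pt "0 0 60 0 0 0 4" --pt "0 0 90 0 0 0 4" --pt "0 0 110 0 0 0 4" --pt "0 0 110 0 0 0 4" --pt "0 0 110 0 0 0 4"

```text
clock: 6.0
tcp_pos: [0.5462, 0.1002, 0.0894]
orientation: [-1.972, -2.445, 0.002]
contact_force: [0.4, 0.4, -1.1]
grip_width: 0.0072
gripper_force: 68.4
```

Request:
step_arm --pt "0 0 0 0 0 0 4" --pt "0 0 0 0 0 0 4" --pt "0 0 0 0 0 0 4"

```text
clock: 6.3
tcp_pos: [0.547, 0.1014, 0.0906]
orientation: [1.97, 2.446, 0.002]
contact_force: [-0.3, -0.4, -1.6]
grip_width: 0.0074
gripper_force: 68.4
```

```bash
cat > chk.py <<'E'
from fit import *
import sys
g=[float(v) for v in sys.argv[1:3]]; tag=sys.argv[3] if len(sys.argv)>3 else ''
o=r.get_obs(); J={'top':(.5204,.2314),'scene':(.5200,.2252)}; yaw=.215
t=[]
for n in('top','scene'):
    f=grab(n); P=cloud(f); ja=np.array(J[n])
    lx,ly=local(P[...,:2],(*ja,yaw)); lx*=1000; ly*=1000; Z=P[...,2]*1000
    # plate top of the leaf in jamb axes
    m=(abs(lx)<25)&(ly<-g[0]-8)&(ly>-g[0]-115)&(abs(Z-g[1]-50)<5)
    if m.sum()>10:
        k=np.stack([lx[m],ly[m]],1); c=k.mean(0); d=np.linalg.svd(k-c)[2][0]
        for a in np.arange(-110,0,10.):
            q=m&(abs(ly-a)<5)
            if q.sum()>3: print(n,'y',a,'n',q.sum(),'x',np.percentile(lx[q],[3,97]).round(1),'z',np.median(Z[q]).round(1))
        print(n,'platedir',-d[0]/d[1],'y-range',np.percentile(ly[m],[1,99]).round(1))
    c=(int(project(f,[[*ja,.08]])[0][0]),int(project(f,[[*ja,.08]])[0][1]))
    a=max(c[1]-45,0);b=max(c[0]-50,0)
    t.append(cv2.resize(f['image'][a:a+90,b:b+100],(400,360),interpolation=3))
print('tcp',o['tcp_pos'].round(4),'F',o['contact_force'].round(1),o['moment'].round(2),o['clock'])
if tag: cv2.imwrite(f'pics/{tag}.png',np.hstack(t)[...,::-1])
E
python3 chk.py 70 74 b; python3 -c "
from h import *
go((.5465,.1013,.08),.215)"
```

```text
scene platedir 0.011852769713375953 y-range [-176.1 -127. ]
tcp [0.547  0.1014 0.0906] F [-0.3 -0.4 -1.6] [ 0.06 -0.02 -0.03] 6.3
shift [-0.1 -0.3 10.2] turn [ 0.0011  0.0002 -0.0001] tcp [0.5467 0.1014 0.0902] j [ 0.14  0.52 -0.55  1.93  0.38  0.79 -0.41] F [-0.4 -0.4 -1.5] w 0.007 t 6.4
[[-0.2133, 0.977, 0.0011], [0.977, 0.2133, 0.0], [-0.0002, 0.0011, -1.0]]
```

View pics/b.png

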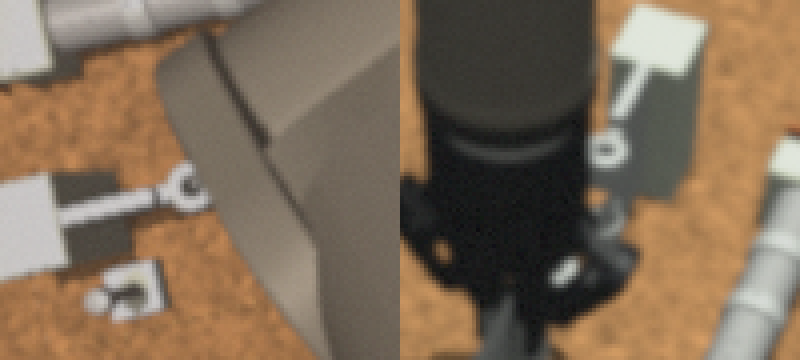

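Right crop: the stand's upper ring is at (607,150) and the lower knuckle at (605,215). The wrist hides most of the leaf from both cameras. I'll align in height, then slide in along the jamb's +y, watching the force.

Request:
step_arm --pt "0 0 5 0 0 0 4" --pt "0 0 10 0 0 0 4" --pt "10 0 10 0 0 0 4" --pt "20 0 10 0 0 0 4" --pt "30 0 10 0 0 0 4" --pt "35 0 10 0 0 0 4" --pt "35 0 10 0 0 0 4" --pt "35 0 10 0 0 0 4"

```text
clock: 7.2
tcp_pos: [0.539, 0.1355, 0.0796]
orientation: [1.97, 2.447, -0.0]
contact_force: [0.0, -0.0, -2.9]
grip_width: 0.0071
gripper_force: 68.5
```

Request:
step_arm --pt "0 0 0 0 0 0 4" --pt "0 0 0 0 0 0 4" --pt "0 0 0 0 0 0 4"

```text
clock: 7.5
tcp_pos: [0.539, 0.1352, 0.0796]
orientation: [1.971, 2.446, -0.0]
contact_force: [0.9, 0.0, -2.6]
grip_width: 0.0071
gripper_force: 68.5
```

```bash
python3 -c "
from h import *
go((.5309,.1716,.0798),.215)"; python3 chk.py 36 66 c
```

```text
shift [37.3 -0.2 -0.2] turn [ 0.      0.0001 -0.0008] tcp [0.539  0.1352 0.0796] j [ 0.07  0.54 -0.55  1.94  0.39  0.77 -0.49] F [ 0.9  0.  -2.6] w 0.0071 t 7.5
[[-0.2126, 0.9771, 0.0], [0.9771, 0.2126, -0.0001], [-0.0001, 0.0, -1.0]]
top platedir -31.825529671695836 y-range [-143.4 -138.2]
scene y -110.0 n 31 x [-16.4  11.3] z 116.3
scene y -100.0 n 29 x [-8.6 16.7] z 115.7
scene y -90.0 n 9 x [-6.5 -1.1] z 116.6
scene platedir 0.03479129128508652 y-range [-141.6  -87. ]
tcp [0.539  0.1352 0.0796] F [ 0.9  0.  -2.6] [ 0.06  0.03 -0.03] 7.5
```

View pics/c.png

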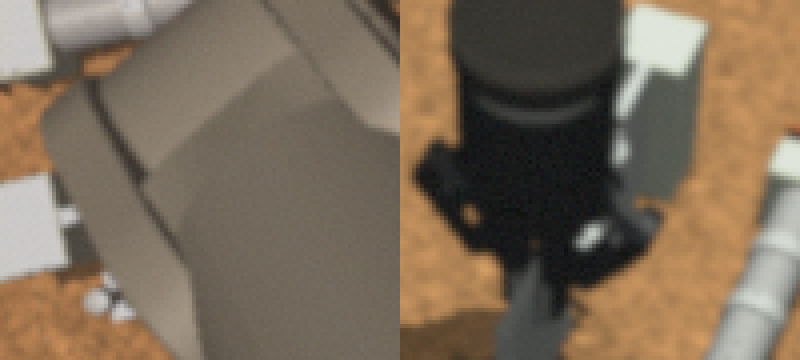

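Right crop: the wrist hides the knuckle, but the leaf's free end is visible at (530,330). I'll measure its face and end edge relative to the jamb in the scene camera.

```bash
cat > face.py <<'E'
from fit import *
import sys
y0=float(sys.argv[1])  # expected end in jamb y, mm
f=grab('scene') ; P=cloud(f); ja=(.5200,.2252,.215)
lx,ly=local(P[...,:2],ja); lx,ly,Z=lx*1e3,ly*1e3,P[...,2]*1e3
m=(abs(lx-4)<6)&(ly>y0-6)&(ly<y0+70)&(Z>12)&(Z<110)
A=np.c_[ly[m],Z[m]-66,np.ones(m.sum())]
for _ in range(3):
    c=np.linalg.lstsq(A,lx[m],rcond=None)[0]; e=abs(lx[m]-A@c); 
    idx=np.argwhere(m)[e>2]; m[idx[:,0],idx[:,1]]=False; A=np.c_[ly[m],Z[m]-66,np.ones(m.sum())]
print('n',m.sum(),'slope y,z',c[:2].round(4),'face at axis',c[2].round(2),'at end',(c[0]*y0+c[2]).round(2),'ly',np.percentile(ly[m],[.5,99]).round(1),'z',np.percentile(Z[m],[.5,99.5]).round(1))
for z in range(20,110,10):
    q=m&(abs(Z-z)<5)
    if q.sum()>3: print(z,q.sum(),'lx',np.median(lx[q]).round(2),'lymin',np.sort(ly[q])[:3].round(1))
t=(abs(lx)<9)&(abs(Z-116)<5)&(ly<y0+45)&(ly>y0-6); print('top',t.sum(),np.median(Z[t]),ly[t].min() if t.any() else 0, np.percentile(lx[t],[3,97]) if t.any() else 0)
print(r.get_obs()['tcp_pos'].round(4),r.get_obs()['contact_force'].round(1))
E
python3 face.py -142
```

```text
n 274 slope y,z [0.0133 0.0056] face at axis 4.36 at end 2.47 ly [-141.9  -73.9] z [ 16.4 109.3]
20 24 lx 2.85 lymin [-141.9 -141.3 -136.9]
30 36 lx 2.9 lymin [-141.9 -141.7 -140.1]
40 35 lx 2.8 lymin [-141.3 -140.9 -139.9]
50 36 lx 2.88 lymin [-141.7 -141.2 -140.1]
60 31 lx 2.88 lymin [-142.  -141.8 -140.1]
70 25 lx 2.74 lymin [-141.2 -140.9 -140.7]
80 25 lx 2.74 lymin [-141.1 -140.9 -140.8]
90 23 lx 2.91 lymin [-142.  -141.9 -136.2]
100 25 lx 2.92 lymin [-141.8 -141.3 -140.3]
top 95 115.43485963861171 -141.92019716485234 [-7.07487261  4.25787094]
[0.539  0.1354 0.0796] [ 0.9  0.2 -2. ]
```

```bash
cat > pf.py <<'E'
from fit import *
for n in('scene',):
    P=cloud(load(n)); lx,ly=local(P[...,:2],(.5200,.2252,.215)); lx,ly,Z=lx*1e3,ly*1e3,P[...,2]*1e3
    for nm,x0,a,b in(('post+x',22,61,103),('plate+x',4,17,58)):
        m=(abs(lx-x0)<4)&(ly>a)&(ly<b)&(Z>12)&(Z<111)
        for _ in range(3):
            A=np.c_[ly[m],Z[m]-66,np.ones(m.sum())]; c=np.linalg.lstsq(A,lx[m],rcond=None)[0]; e=lx[m]-A@c
            i=np.argwhere(m)[abs(e)>2]; m[i[:,0],i[:,1]]=False
        print(nm,m.sum(),'slope',c.round(4),'se',(np.std(e)/np.sqrt(m.sum())/np.std(ly[m])).round(4),'ly',ly[m].min(),ly[m].max())
    m=(abs(ly-60)<4)&(abs(lx)<21)&(Z>12)&(Z<111); print('post -y face',m.sum(), np.polyfit(lx[m],ly[m],1) if m.sum()>20 else '')
    t=(abs(Z-115.5)<4)&(abs(lx)<26)&(ly>61); print('post top',cv2.minAreaRect(np.c_[lx[t],ly[t]].astype(np.float32)),Z[t].mean())
E
python3 pf.py
```

```text
post+x 173 slope [2.58000e-02 2.00000e-04 1.85824e+01] se 0.0039 ly 61.53368250043498 102.55191260515919
plate+x 118 slope [1.2000e-03 9.0000e-04 2.8125e+00] se 0.004 ly 18.365336692085243 57.96276949311863
post -y face 164 [4.03159596e-02 6.21731172e+01]
post top ((0.10950660705566406, 84.10929870605469), (45.58380126953125, 42.74821090698242), 89.1462173461914) 114.5712437747902
```

```bash
cat > ring.py <<'E'
from fit import *
def ringfit(f,img,p0,h,yaw,sgn,span=.006):
    """intensity annulus fit: sub-pixel, mean-subtracted correlation; ignores the sector towards the plate (sgn local y)"""
    g=cv2.cvtColor(img,cv2.COLOR_RGB2GRAY).astype(np.float32); A=plane(f,h)
    # resample to a 0.25 mm world raster
    n=np.arange(-.022,.022,.00025); X,Y=np.meshgrid(p0[0]+n,p0[1]+n)
    uv=project(f,np.c_[X.ravel(),Y.ravel(),np.full(X.size,h)]).astype(np.float32)
    W=cv2.remap(g,uv[:,0].reshape(X.shape),uv[:,1].reshape(X.shape),cv2.INTER_CUBIC)
    def cost(q):
        d=np.stack([X,Y],-1); x,y=local(d,(q[0],q[1],yaw)); rr=np.hypot(x,y); s=(rr<.0135)&(sgn*y<.005)
        t=((rr<.012)&(rr>.005)).astype(np.float32); t=cv2.GaussianBlur(t,(0,0),3.5)
        return -np.corrcoef(t[s],W[s])[0,1]
    best=min((minimize(cost,np.add(p0,d),method='Nelder-Mead',options=dict(initial_simplex=np.add(p0,d)+np.array([[0,0],[.001,0],[0,.001]]))) for d in((0,0),(.002,.002),(-.002,.002),(.002,-.002),(-.002,-.002))),key=lambda m:m.fun)
    return best.x,best.fun
E
python3 - <<'E'
from ring import *
for n,j,l in(('top',(.5204,.2314),(.5388,-.1551)),('scene',(.52,.2252),(.5377,-.1617))):
    f=load(n); im=cv2.imread(f'pics/{n}0.png')[...,::-1].copy()
    a=ringfit(f,im,j,.106,.215,1); b=ringfit(f,im,l,.071,-.125,-1)
    print(n,'jamb',a,'leaf',b,'diff',a[0]-b[0])
E
```

```text
top jamb (array([0.51991259, 0.23188946]), np.float64(-0.9475391402986655)) leaf (array([ 0.53812842, -0.15656259]), np.float64(-0.9529140074371945)) diff [-0.01821584  0.38845204]
scene jamb (array([0.51785913, 0.22722737]), np.float64(-0.8818887545195503)) leaf (array([ 0.53617668, -0.16056286]), np.float64(-0.9371891246509595)) diff [-0.01831755  0.38779024]
```

Refined ring fits from both cameras agree: the displacement is (-18.3, 388.1) mm. That means moving 39 mm forward, and the lateral position is already right.

Request:
step_arm --pt "6 0 0 0 0 0 4" --pt "12 0 0 0 0 0 4" --pt "18 0 0 0 0 0 4" --pt "24 0 0 0 0 0 4" --pt "29 0 0 0 0 0 4" --pt "34 0 0 0 0 0 4" --pt "37 0 0 0 0 0 4" --pt "39 0 0 0 0 0 4"

```text
clock: 8.45
tcp_pos: [0.5305, 0.1741, 0.0796]
orientation: [1.97, 2.447, -0.0]
contact_force: [-0.1, -0.1, -2.0]
grip_width: 0.007
gripper_force: 68.5
```

Request:
step_arm --pt "0 0 0 0 0 0 4" --pt "0 0 0 0 0 0 4" --pt "0 0 0 0 0 0 4" --pt "0 0 0 0 0 0 4"

```text
clock: 8.85
tcp_pos: [0.5307, 0.1734, 0.0796]
orientation: [1.971, 2.446, -0.0]
contact_force: [-0.6, 0.9, -2.0]
grip_width: 0.0071
gripper_force: 68.5
```

```bash
python3 -c "
from h import *
go((.5305,.1730,.0798),.215)"; python3 face.py -103; python3 pf.py; python3 - <<'E'
from h import *
f=load('scene'); cv2.imwrite('pics/d.png',cv2.resize(f['image'][50:150,220:340],(720,600),interpolation=3)[...,::-1])
E
```

```text
shift [-0.3 -0.3 -0.2] turn [ 0.      0.0002 -0.0004] tcp [0.5307 0.1734 0.0796] j [ 0.    0.54 -0.55  1.93  0.39  0.78 -0.56] F [-0.6  0.9 -2. ] w 0.0071 t 8.85
[[-0.2129, 0.9771, 0.0001], [0.9771, 0.2129, -0.0002], [-0.0002, 0.0, -1.0]]
n 263 slope y,z [0.0117 0.0078] face at axis 3.79 at end 2.59 ly [-103.7  -37.2] z [ 16.7 109.3]
20 29 lx 2.73 lymin [-102.5 -101.5 -100.6]
30 30 lx 2.89 lymin [-103.2 -103.1 -100.9]
40 30 lx 2.83 lymin [-103.3 -102.6 -100.9]
50 35 lx 3.13 lymin [-103.7 -103.7 -102.9]
60 28 lx 2.97 lymin [-101.4 -100.6 -100.3]
70 25 lx 2.96 lymin [-102.8 -102.3  -98.3]
80 24 lx 2.92 lymin [-103.8 -103.5 -102.6]
90 24 lx 2.89 lymin [-102.2 -101.  -100.5]
100 23 lx 3.28 lymin [-103.7 -102.4  -99.7]
top 90 115.52049526871144 -102.54694937922612 [-7.41381925  5.59275734]
[0.5306 0.1735 0.0796] [-0.4 -0.7 -2.1]
post+x 129 slope [2.40000e-02 2.80000e-03 1.87927e+01] se 0.0043 ly 61.83620066100764 102.98649163605374
plate+x 11 slope [-0.0194  0.009   3.9129] se 0.013 ly 31.891000773244667 57.8373996813618
post -y face 91 [6.08127833e-02 6.20711035e+01]
post top ((5.685932159423828, 84.04351806640625), (32.18716812133789, 44.487525939941406), 0.26546451449394226) 114.5252379480196
```

View pics/d.png

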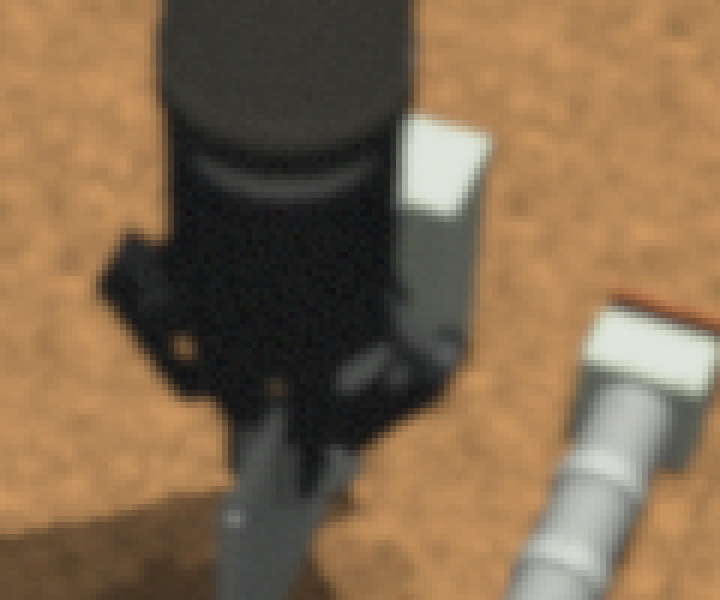

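The leaf is in the gap: the force shows its weight only, and the free end reads -103 mm (target -102.7). The face is flush with the stand's plate, and the heights of 16.7 and 115.5 mm match once the camera bias is allowed for. The picture shows the leaf at (270,520), upright in the gripper, with the post at (440,200) clear of it.

```bash
python3 -c "
from h import *
print(r.hand_in())"
```

```text
the job is handed in; nothing more can be done
None
```

I lifted the single-knuckle leaf out of the rack and handed it in held upright in the hinge gap, in line with the stand's plate. No contact with the stand showed in the force reading. The gripper hid the holes themselves, so I judged their alignment, to about 0.7 mm, from measurements of the leaf's free end, face and height.

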